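# Fetch the tube block from behind the glassware

### The arm

A 6-joint arm with a two-finger parallel gripper is mounted at the origin on the work surface. World frame = base frame: x ahead of the robot, y to its left, z up, the work surface at z = 0. Lengths are in mm, angles in rad, forces in N, time in s.
With the tool pointing down it reaches from about 325 to 900 mm from the base axis. Payload 6.1 kg.
Tool frame: the origin (TCP) lies at the very end of the fingers, on their centre line; the grasp point (between the pads) lies 19 mm behind it; z points along the fingers, y is the line along which they close (so a half turn about z gives the same grasp; the last joint's range is limited). The gripper opens to 87 mm and grips with 3 to 60 N. Pads are 19 mm wide; open, the fingers measure 117 mm over their backs; the gripper's body (75 mm by 190 mm) begins 51 mm behind the grasp point.
Start: joints at [-1.323, 0.22, 1.526, -0, 1.395, -0.126], TCP at [228.215, -581.836, 222.538] pointing down, gripper open.
Joint ranges: [-2.98, 2.98], [-0.91, 2.08], [0.09, 2.57], [-1.24, 4.39], [0.2, 2.65], [-2.68, 2.68]. Speed limits (rad/s): [2.57, 2.57, 3.01, 3.14, 3.14, 3.14].

### API

Orientations are given as a 3x3 rotation matrix whose columns are the frame's x, y, z axes.
In Python, from cell import manip, eyes, workorder gives the robot as it stands.
- The arm moves only by the shell command python3 -m crank [OPENING] [FORCE], which reads ROWS from standard input. ROWS is 1 to 12 rows, parted by semicolons, with the numbers parted by spaces; each row has 6 numbers: dx, dy, dz in shares of the most that a row can go, 1 being 50 mm, then a rotation vector rx, ry, rz in units of 0.1 rad; each row shifts and turns the commanded pose from where the row before left it, along the tool's axes as they then stand; what a row does not reach is not made up. A row lasts 1/10 s, in which the tool goes at most 50 mm and 0.15 rad, less where a joint would pass 70% of its speed; a pose out of reach is approached as far as the arm can. OPENING is the opening from 0.0 (shut) to 1.0 (fully open), set as the command begins (- or left out keeps the last). The fingers move at their own pace and stop on an object; FORCE is the grip in N (left out, the last holds). Time passes only in rows, so rows that do not move let the fingers close. It prints the time, the measured TCP pose, the force, the opening and the grip force at its end. Input that does not fit is refused with a message, and nothing moves.
- manip.get_state(): the state, without advancing time (a new reading comes with each control period).
- eyes.read_camera(name): name is "scene" or "top" or "wrist"; returns a dict with "image" (420x560x3 uint8, red, green, blue), "mtx" (3x3 intrinsics, pixels), "dist" ([k1, k2, p1, p2, k3] as OpenCV has them; the pictures are not rectified), "world_from_camera" (4x4, takes a point from camera to world coordinates). Camera axes: x right, y up, looking along -z (the intrinsics and any distortion apply to the point x, -y, -z); pixel columns grow to the right and rows downward; lengths in mm; the calibration is good to about 2 mm. A picture is of the moment at which its call begins. There is no depth.
- workorder.hand_in(): hands the job in; it is judged then, once.
The state is a dict: "time_s": time; "joint_positions": joint angles; "dq": joint speeds; "tau": joint torques, N m; "position": TCP position; "tcp_rot": TCP orientation; "wrist_force": force on the tool from outside, world axes, zero at the start; "moment": the same for the moment, N m; "grip_width": opening from 0.0 (shut) to 1.0 (fully open); "finger_force": force on a finger pad.
Only numpy, scipy, OpenCV 4.12 (cv2) and the standard library are available. Lean on these libraries where they do the work, as an engineer would, in place of code of your own. Each camera call takes 0.05 s, during which the arm holds its last target. There are 200 camera calls.

### The job

Clear the flask, the square bottle and the measuring cylinder off their pads and stand all three in the steel side tray, then fetch the aluminium tube block they crowd in and seat it flat in the nest of the block heater. Only then put the three back upright, each centred on the pad it came from, which has the outline of its base. Let nothing tip over, and leave the small beaker behind the block where it stands.

Things in the scene. Friction and masses are not known exactly. Their poses are not given: they have to be found in the camera images.
- flask: Conical glass flask with a black cap: round base 64 mm across, straight for 8 mm, narrowing to a 26 mm neck at 75 mm height; cap 32 mm across from 95 to 115 mm height (its top). 130 g, not fragile to a grip of 20 to 40 N on the cap. Origin: centre of its underside, z up its axis. Starts upright on the round pad.
- bottle: White plastic bottle with square body 50 x 50 mm, 82 mm high, neck 26 mm across, white round cap 36 mm across from 93 to 115 mm height (its top). 160 g. Origin: centre of its underside, z up, x and y square to its faces. Starts upright on the square pad.
- measure: Measuring cylinder: glass tube 24 mm across with dark graduation rings, top at 140 mm, on a grey six-sided foot 60 mm across corners and 8 mm high. 120 g, heaviest in the foot. Origin: centre of its underside, z up its axis. Starts upright on the six-sided pad.
- pad_round: Round dark rubber pad, 80 mm across, 3 mm thick, fixed on a thin pale bench mat: the place of the flask. Origin: centre of its underside, 2 mm above the bench; its top is 3 mm above the origin.
- pad_square: Square dark rubber pad, 66 x 66 mm, 3 mm thick, fixed on the mat: the place of the square bottle. Origin: centre of its underside; top 3 mm above; x and y square to its sides.
- pad_hex: Six-sided dark rubber pad, 76 mm across corners, 3 mm thick, fixed on the mat: the place of the measuring cylinder. Origin: centre of its underside; top 3 mm above.
- block: Aluminium tube block 70 (x) x 42 (y) x 38 (z) mm, with eight white tube caps standing 6 mm above its top face. About 300 g. It lies on the mat between the three pads, one on either side of it and one between it and the robot. Origin: centre of its underside, x along its length. Grip it across y in its upper 25 mm, so that the fingers clear the nest's rim; either way round fits.
- nest (a point): Centre of the floor of the nest, 36 mm above the bench, on a white block heater 210 x 130 mm: an open recess 86 (x) x 58 (y) mm inside a dark rim 8 mm high (from the nest floor) and 10 mm thick. x along the nest's length, z up. The heater's centre lies 35 mm away along -x; on its -x end are a panel and a knob, up to 47 mm above the bench. Keep fingers above the rim.
- tray: Empty low steel side tray, fixed: 290 (x) x 140 (y) mm outside, floor 3 mm thick, rim 10 mm high and 4 mm thick. Room for the three in a row along its x, about 88 mm apart. Origin: centre of its underside.
- beaker: Small empty glass beaker, 46 mm across, 55 mm high, that stands just behind the block as seen from the robot and must be left where it is. Origin: centre of its underside.

How it is judged (in metres and radians):
On the way, in this order (a step that is already met when the one before it is completed fails the run):
1. the flask, the bottle and the measuring cylinder all stand upright and released in the side tray (x of flask in the frame of tray between -0.13 and 0.13 m and y of flask in the frame of tray between -0.055 and 0.055 m and z of each of flask, bottle, measure in the frame of tray below 0.008 m and angle between each of flask, bottle, measure's own z axis and vertical below 0.1 rad and linear speed of each of flask, bottle, measure below 0.03 m/s and angular speed of each of flask, bottle, measure below 0.3 rad/s and contact force between the fingers and flask below 0.2 N and x of bottle in the frame of tray between -0.13 and 0.13 m and y of bottle in the frame of tray between -0.055 and 0.055 m and contact force between the fingers and bottle below 0.2 N and x of measure in the frame of tray between -0.13 and 0.13 m and y of measure in the frame of tray between -0.055 and 0.055 m and contact force between the fingers and measure below 0.2 N), for 0.2 s.
2. the tube block is seated flat in the heater's nest and released while the three still stand in the tray (all of step 1 and horizontal distance between block and nest below 0.012 m and z of block in the frame of nest below 0.004 m and angle between the x axis of block and the x axis of nest, either way round below 0.25 rad and angle between block's own z axis and vertical below 0.1 rad and linear speed of block below 0.03 m/s and angular speed of block below 0.3 rad/s and contact force between the fingers and block below 0.2 N), for 0.2 s.
At the end, for the whole second after the job is handed in: The block lies flat in the nest (12 mm, 0.25 rad, underside within 4 mm of its floor); flask, bottle and cylinder stand upright (0.1 rad) on their own pads, within 12 mm of the centres; the beaker is within 20 mm of its start; all released and at rest (horizontal distance between block and nest below 0.012 m and z of block in the frame of nest below 0.004 m and angle between the x axis of block and the x axis of nest, either way round below 0.25 rad and angle between each of block, flask, bottle, measure's own z axis and vertical below 0.1 rad and linear speed of each of block, flask, bottle, measure below 0.03 m/s and angular speed of each of block, flask, bottle, measure below 0.3 rad/s and contact force between the fingers and block below 0.2 N and horizontal distance between flask and pad_round below 0.012 m and z of flask in the frame of pad_round between 0 and 0.006 m and contact force between the fingers and flask below 0.2 N and horizontal distance between bottle and pad_square below 0.012 m and z of bottle in the frame of pad_square between 0 and 0.006 m and contact force between the fingers and bottle below 0.2 N and horizontal distance between measure and pad_hex below 0.012 m and z of measure in the frame of pad_hex between 0 and 0.006 m and contact force between the fingers and measure below 0.2 N and distance of beaker from where it was at the start of the episode below 0.02 m); the robot touches nothing.
It fails at once if something is tipped over (by more than 0.6 rad) (angle between any of flask, bottle, measure, block, beaker's own z axis and vertical above 0.6 rad).
It fails at once if the beaker is moved by more than 20 mm (distance of beaker from where it was at the start of the episode above 0.02 m).
It also fails if it takes over 144 s, if anything falls off the work surface, if the arm or the gripper's body presses on something with over 40 N, if the wrist force passes 120 N, or if a joint passes its speed limit or range.

## Working session

There is one attempt and no reset: what is moved stays moved. The work goes in short steps, Python scripts to look and compute and a shell command to move; the robot and the scene stay as the last step left them, time stands still between calls to the robot, and variables do not carry over. Pictures are saved under pics/ and viewed, at most 14 in all, crops included, and the job is handed in when it is done.

```bash
ls; mkdir -p pics
cat > h.py <<'E'
import numpy as np, cv2
from cell import manip, eyes, workorder
def shot(n,fn):
    c=eyes.read_camera(n); np.savez('pics/'+fn+'.npz',**{k:np.array(v) for k,v in c.items()})
    cv2.imwrite('pics/'+fn+'.png',c['image'][:,:,::-1].copy()); return c
def load(fn): return dict(np.load('pics/'+fn+'.npz'))
def ray(c,uv):
    p=cv2.undistortPoints(np.array([[uv]],float),c['mtx'],c['dist'])[0,0]
    T=c['world_from_camera']; d=T[:3,:3]@np.array([p[0],-p[1],-1.]); return T[:3,3],d/np.linalg.norm(d)
def onplane(c,uv,z):
    o,d=ray(c,uv); return o+d*(z-o[2])/d[2]
def cross(rs):
    A=np.zeros((3,3));b=np.zeros(3)
    for o,d in rs: M=np.eye(3)-np.outer(d,d);A+=M;b+=M@o
    return np.linalg.solve(A,b)
E
python3 - <<'E'
from h import *
np.set_printoptions(precision=3,suppress=True)
for n in ('scene','top'):
    c=shot(n,n+'0'); print(n,c['mtx'].tolist(),c['dist'],c['world_from_camera'])
s=manip.get_state(); print(s)
E
```

```text
pics
scene [[471.1395251256395, 0.0, 274.93880158763153], [0.0, 471.1395251256395, 209.77540223402096], [0.0, 0.0, 1.0]] [-0.132  0.     0.     0.     0.   ] [[   0.273   -0.707    0.653 1195.37 ]
 [   0.962    0.2     -0.186 -162.52 ]
 [   0.001    0.679    0.734  722.521]
 [   0.       0.       0.       1.   ]]
top [[486.429599714044, 0.0, 274.81511875911366], [0.0, 486.429599714044, 208.5034138061842], [0.0, 0.0, 1.0]] [0.046 0.    0.    0.    0.   ] [[  -0.013    0.992   -0.123  459.883]
 [  -1.      -0.012    0.012   -0.99 ]
 [   0.01     0.123    0.992 1088.311]
 [   0.       0.       0.       1.   ]]
{'time_s': 0.1, 'joint_positions': array([-1.323,  0.221,  1.528, -0.   ,  1.395, -0.126]), 'dq': array([-0.002, -0.002, -0.003,  0.003,  0.001, -0.   ]), 'tau': array([  0.001, -49.595, -38.852,   0.07 ,   0.051,  -0.   ]), 'position': array([ 228.089, -581.294,  221.541]), 'tcp_rot': array([[ 0.931,  0.365, -0.   ],
       [ 0.365, -0.931,  0.002],
       [ 0.   , -0.002, -1.   ]]), 'wrist_force': array([-0.558,  0.824, -0.415]), 'moment': array([ 0.047, -0.029,  0.009]), 'finger_force': 0.0, 'grip_width': 1.001109159080549}
```

View pics/top0.png

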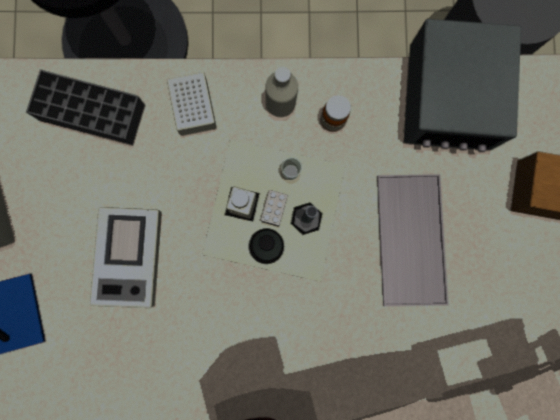

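View pics/scene0.png

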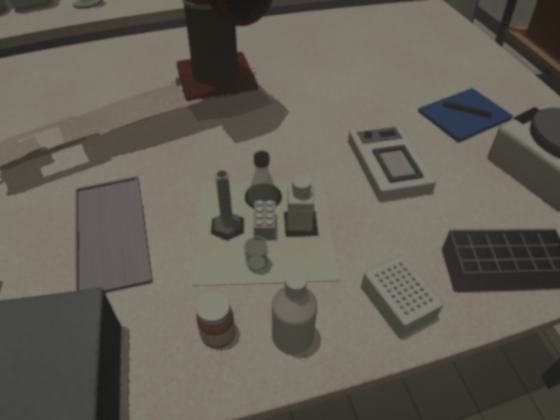

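The top view shows the bottle at (240,202), the block at (274,208), the cylinder at (308,215), the flask at (266,246), the beaker at (290,169), the tray at (411,240) and the heater at (126,257). Next I'll view enlarged, brightened crops to get precise pixels.

Run:
```python
from h import *
for n,(x0,y0,x1,y1) in {'top':(200,140,350,270),'scene':(185,140,345,285)}.items():
    im=load(n+'0')['image'][y0:y1,x0:x1,::-1]
    im=np.clip(255*(im/255.)**0.6*1.1,0,255).astype('uint8')
    im=cv2.resize(im,None,fx=4,fy=4,interpolation=cv2.INTER_CUBIC)
    cv2.imwrite(f'pics/{n}0c.png',im)
c=load('top0')
for nm,uv,z in [('bottle',(240,200),115),('block',(274,208),44),('meas',(309,210),142),('flask',(266,243),117),('beaker',(290,169),55),('tray',(411,240),5),('heat',(126,235),40),('nestc',(126,240),44)]:
    print(nm,onplane(c,uv,z).round())
```

```text
bottle [599.  58. 115.]
block [591. -12.  44.]
meas [574. -79. 142.]
flask [511.   6. 117.]
beaker [674. -47.  55.]
tray [ 520. -316.    5.]
heat [537. 306.  40.]
nestc [526. 305.  44.]
```

View pics/top0c.png

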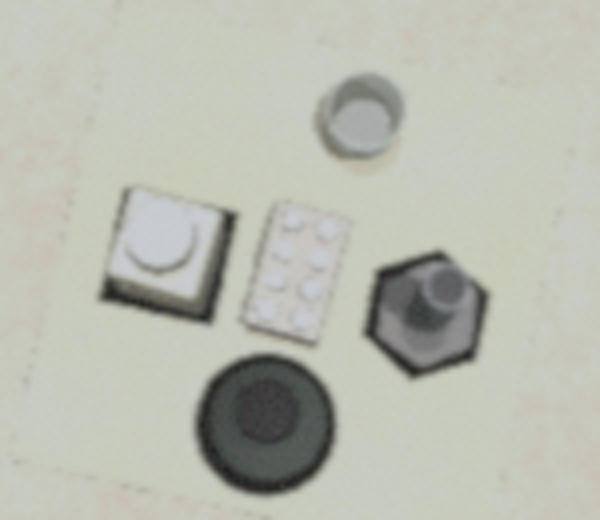

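View pics/scene0c.png

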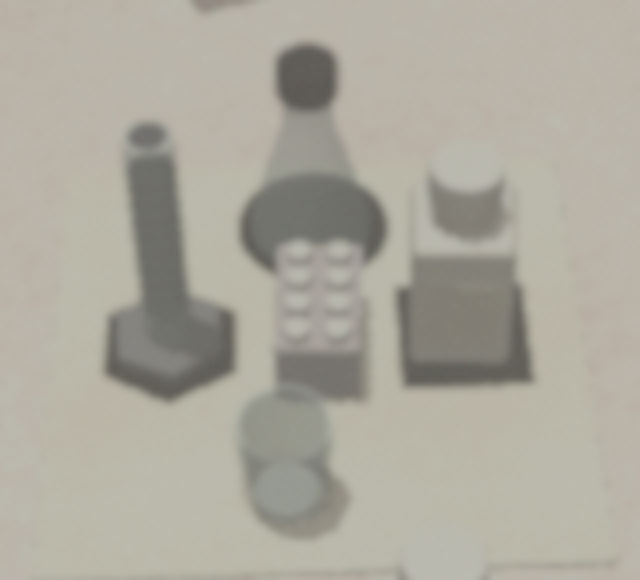

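Top crop: bottle cap (160,239), flask cap (268,411), cylinder top (444,288), square pad corners (128,188), (237,212), (212,323), (101,299), hex pad centre about (426,314), round pad (266,424). Scene crop: cap tops at bottle (467,168), flask (307,64) and cylinder (148,137).

Run:
```python
from h import *
t,s=load('top0'),load('scene0')
T=lambda p:((p[0]+.5)/4-.5+200,(p[1]+.5)/4-.5+140)
S=lambda p:((p[0]+.5)/4-.5+185,(p[1]+.5)/4-.5+140)
bt=[(292,222),(328,231),(285,248),(320,260),(277,277),(312,290),(268,308),(301,319)]
bs=[(298,248),(339,248),(298,272),(340,275),(297,299),(339,302),(296,325),(338,328)]
for n,a,b in [('bottle',(160,239),(467,168)),('flask',(268,411),(307,64)),('meas',(444,288),(148,137)),('block',np.mean(bt,0),np.mean(bs,0))]:
    ra,rb=ray(t,T(a)),ray(s,S(b)); X=cross([ra,rb])
    r=lambda rr:np.linalg.norm(np.cross(X-rr[0],rr[1]))
    print(n,X.round(1),'res',round(r(ra),1),round(r(rb),1))
P=np.array([onplane(t,T(p),46)[:2] for p in bt]); d=P[:2].mean(0)-P[6:].mean(0); print('block yaw',np.arctan2(d[1],d[0]))
for n,ps in [('sq',[(128,188),(237,212),(212,323),(101,299)]),('hex',[(440,250),(489,292),(474,359),(413,377),(366,336),(377,270)]),('rnd',[(266,424)]),('beakerbase',[(360,125)])]:
    P=np.array([onplane(t,T(p),5)[:2] for p in ps]); print(n,P.mean(0).round(1)); 
    if n=='sq': print(P.round(1).tolist())
# top: heater and tray crops
for nm,(x0,y0,x1,y1) in {'heat':(85,200,165,312),'tray':(370,170,452,310)}.items():
    im=t['image'][y0:y1,x0:x1,::-1]; im=np.clip(255*(im/255.)**0.6*1.1,0,255).astype('uint8')
    globals()[nm]=cv2.resize(im,None,fx=4,fy=4,interpolation=cv2.INTER_CUBIC)
sc=s['image'][115:200,340:440,::-1]; sc=cv2.resize(np.clip(255*(sc/255.)**0.6*1.1,0,255).astype('uint8'),None,fx=4,fy=4,interpolation=cv2.INTER_CUBIC)
o=np.zeros((448,730,3),'uint8'); o[:448,:320]=heat; o[:340,330:730]=sc; cv2.imwrite('pics/hc.png',o)
# tray mask
```

```text
bottle [600.1  58.2 115.2] res 0.0 0.0
flask [512.5   4.5 118.7] res 0.2 0.2
meas [570.  -83.2 143.8] res 1.1 1.1
block [592.5 -12.2  46.2] res 0.3 0.3
block yaw -0.29566249235673986
sq [606.7  59.7]
[[645.2, 82.9], [630.8, 21.6], [568.2, 36.1], [582.4, 98.1]]
hex [571.9 -84. ]
rnd [511.5   6.5]
beakerbase [679.9 -48.5]
```

View pics/hc.png

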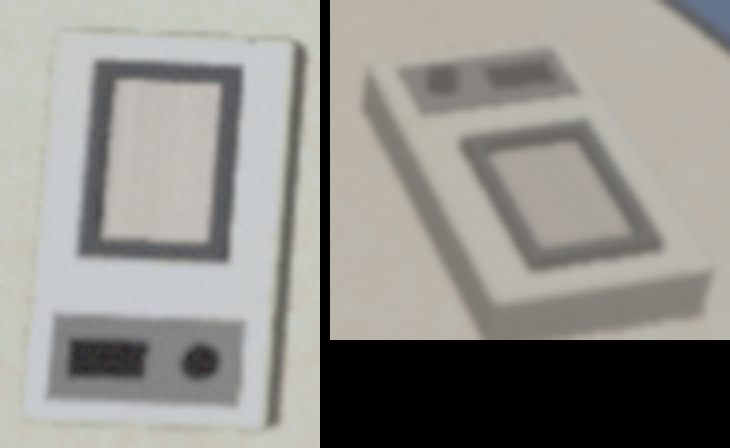

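Heater crop: rim outer corners in top (95,60), (243,66), (229,262), (78,257), and in scene (461,142), (588,121), (663,243), (533,270). I'll turn the tool square to the world, fly over the bench and look with the wrist camera.

The manual's scale: shifts go in shares of 50 mm and turns go in units of 0.1 rad. Converting my numbers, -40 mm is -0.8, 28 mm is 0.56, 0.125 rad is 1.25.

```bash
echo '0 0 -0.8 0 0 1.25;0 0 -0.8 0 0 1.25;0 0 -0.8 0 0 1.24;0.4 -0.6 0 0 0 0;0.56 -0.8 0 0 0 0;0.56 -0.8 0 0 0 0;0.56 -0.8 0 0 0 0;0.56 -0.8 0 0 0 0;0.56 -0.8 0 0 0 0;0.56 -0.8 0 0 0 0;0.56 -0.8 0 0 0 0;0.56 -0.8 0 0 0 0' | python3 -m crank 1.0 | tail -5
echo '0.2 -0.8 0 0 0 0;0.2 -0.8 0 0 0 0;0.2 -0.8 0 0 0 0;0.2 -0.8 0 0 0 0;0 -0.8 0 0 0 0;0 -0.4 0 0 0 0;0 0 0 0 0 0;0 0 0 0 0 0' | python3 -m crank | tail -5
python3 - <<'E'
from h import *
np.set_printoptions(precision=3,suppress=True)
c=shot('wrist','w0'); print(c['world_from_camera'],c['mtx'][0],c['dist'])
t,s=load('top0'),load('scene0')
T=lambda p:((p[0]+.5)/4-.5+85,(p[1]+.5)/4-.5+200)
S=lambda p:((p[0]-330+.5)/4-.5+340,(p[1]+.5)/4-.5+115)
a=[(95,60),(243,66),(229,262),(78,257)]; b=[(663,243),(533,270),(461,142),(588,121)]
X=np.array([cross([ray(t,T(p)),ray(s,S(q))]) for p,q in zip(a,b)]); print(X.round(1),X.mean(0))
P=np.array([onplane(t,T(p),44) for p in a]);print(P.round(1),P.mean(0)); Q=np.array([onplane(s,S(p),44) for p in b]);print(Q.round(1),Q.mean(0))
P=np.array([onplane(t,p,10) for p in [(377,176),(438,174),(446,304),(384,305)]]);print('tray',P.round(1),P.mean(0))
E
```

```text
position: [472.9, -230.0, 342.3]
tcp_rot: [[1.0, -0.0, -0.0], [-0.0, -1.0, 0.0], [-0.0, -0.0, -1.0]]
wrist_force: [1.0, -0.1, -0.3]
grip_width: 0.999
finger_force: 0.0
position: [512.2, -11.8, 342.2]
tcp_rot: [[1.0, 0.001, -0.001], [0.001, -1.0, -0.0], [-0.001, 0.0, -1.0]]
wrist_force: [-0.1, -1.1, 0.8]
grip_width: 0.999
finger_force: 0.0
[[  0.      0.958   0.286 590.637]
 [ -1.     -0.      0.001 -12.449]
 [  0.001  -0.286   0.958 504.196]
 [  0.      0.      0.      1.   ]] [347.891   0.    278.463] [-0.072  0.     0.     0.     0.   ]
[[580.4 343.   42.5]
 [577.  266.5  38.7]
 [472.2 271.3  40.3]
 [475.9 349.7  41.9]] [526.386 307.593  40.847]
[[580.5 343.2  44. ]
 [576.3 264.7  44. ]
 [472.  269.8  44. ]
 [475.9 348.8  44. ]] [526.153 306.626  44.   ]
[[581.7 341.   44. ]
 [581.9 263.6  44. ]
 [476.2 269.5  44. ]
 [478.1 348.3  44. ]] [529.471 305.592  44.   ]
tray [[ 664.8 -244.9   10. ]
 [ 667.7 -381.9   10. ]
 [ 380.3 -383.    10. ]
 [ 379.3 -248.7   10. ]] [ 523.03  -314.635   10.   ]
```

View pics/w0.png

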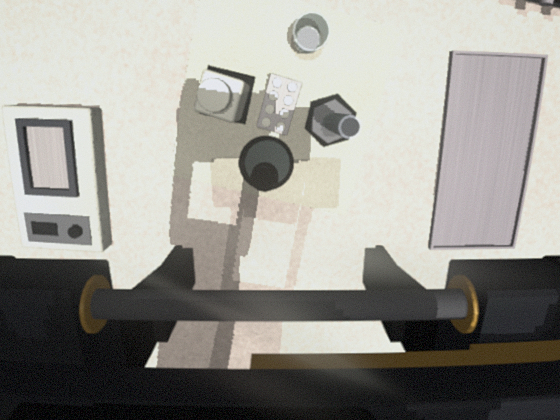

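Wrist view: bottle cap at (215,95), cylinder top at (348,125), flask cap about (265,178), tray rim (451,53), (545,57), (514,250), (430,247) and heater rim outer (15,119), (72,120), (77,196), (22,189). I'll combine the views.

Run:
```python
from h import *
t,s,w=load('top0'),load('scene0'),load('w0')
T=lambda p:((p[0]+.5)/4-.5+200,(p[1]+.5)/4-.5+140)
S=lambda p:((p[0]+.5)/4-.5+185,(p[1]+.5)/4-.5+140)
for n,a,b,q in [('bottle',(160,239),(467,168),(215,95)),('flask',(268,411),(307,64),(265,178)),('meas',(444,288),(148,137),(348,125))]:
    rs=[ray(t,T(a)),ray(s,S(b)),ray(w,q)]
    X=cross(rs); print(n,X.round(1),[round(float(np.linalg.norm(np.cross(X-o,d))),1) for o,d in rs])
P=np.array([onplane(w,p,10) for p in [(451,53),(545,57),(514,250),(430,247)]]);print('tray',P.round(1).tolist(),P.mean(0))
tt=[(377,176),(438,174),(446,304),(384,305)]
X=np.array([cross([ray(w,p),ray(t,q)]) for p,q in zip([(451,53),(545,57),(514,250),(430,247)],tt)]);print(X.round(1),X.mean(0))
P=np.array([onplane(w,p,44) for p in [(15,119),(72,120),(77,196),(22,189)]]);print('nest',P.round(1).tolist(),P.mean(0))
im=np.clip(255*(w['image'][:210,160:380,::-1]/255.)**0.6*1.1,0,255).astype('uint8')
cv2.imwrite('pics/w0c.png',cv2.resize(im,None,fx=2.85,fy=2.85,interpolation=cv2.INTER_CUBIC))
```

```text
bottle [601.   57.1 115.6] [1.5, 0.9, 2.3]
flask [512.3   3.7 118.8] [1.0, 0.7, 1.6]
meas [570.9 -83.3 144.3] [1.4, 1.1, 1.1]
tray [[662.6, -245.9, 10.0], [663.5, -383.9, 10.0], [374.4, -389.7, 10.0], [381.1, -249.2, 10.0]] [ 520.39522324 -317.20001833   10.        ]
[[ 662.6 -243.3   16.2]
 [ 664.3 -379.    17.3]
 [ 381.5 -377.3   26.3]
 [ 379.5 -249.9    7.2]] [ 522.00585309 -312.36532033   16.7480909 ]
nest [[579.4, 341.0, 44.0], [575.8, 259.6, 44.0], [472.1, 268.8, 44.0], [482.7, 349.9, 44.0]] [527.51875773 304.82950752  44.        ]
```

View pics/w0c.png

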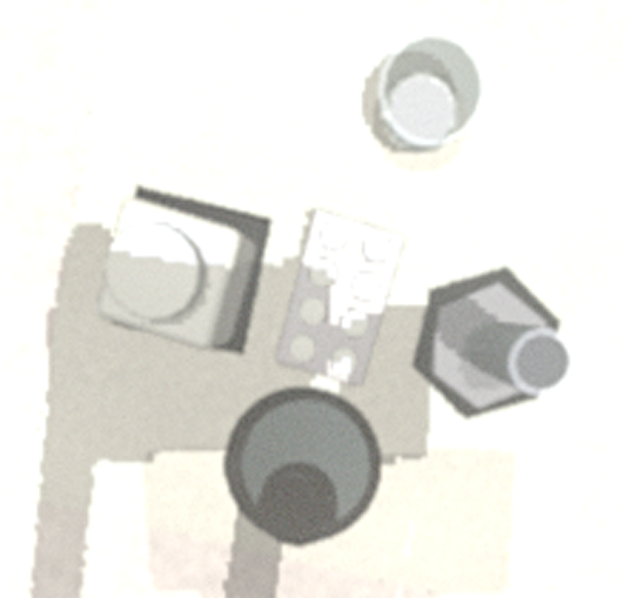

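Views agree to about 2 mm: bottle (600.7,57.4), flask (512.4,4.2), cylinder (570.5,−83.3), tops at 115, 119 and 144. The crop shows the flask and cylinder inside their pads, with the bottle nearly so. I'll pick the flask.

Scaled: 40 mm is 0.8, -16 mm is -0.32.

```bash
echo '0 -0.32 0.8 0 0 0;0 0 0.8 0 0 0;0 0 0.8 0 0 0;0 0 0.8 0 0 0;0 0 0.8 0 0 0;0 0 0.62 0 0 0;0 0 0.4 0 0 0;0 0 0 0 0 0;0 0 0 0 0 0' | python3 -m crank 1.0 30 | grep -v rot
echo '0 0 0 0 0 0;0 0 0 0 0 0;0 0 0 0 0 0;0 0 0 0 0 0;0 0 0 0 0 0;0 0 0 0 0 0;0 0 0 0 0 0;0 0 0 0 0 0' | python3 -m crank 0.0 30 | grep -v rot
```

```text
time_s: 3.05
position: [512.4, 3.1, 91.8]
wrist_force: [-0.1, 0.2, 0.8]
grip_width: 1.001
finger_force: 0.0
time_s: 3.85
position: [512.3, 4.2, 91.5]
wrist_force: [-0.1, -0.0, 0.4]
grip_width: 0.362
finger_force: 30.4
```

Scaled: -30 mm is -0.6, -25 mm is -0.5.

```bash
echo '0 0 0.2 0 0 0;0 0 -0.2 0 0 0;0 0 -0.5 0 0 0;0 0 -0.6 0 0 0;0 0 -0.6 0 0 0;0 0 -0.6 0 0 0;0 0 -0.6 0 0 0;0 0 -0.5 0 0 0;0 0 -0.2 0 0 0' | python3 -m crank>/dev/null --help 2>/dev/null
python3 - <<'E'
from h import *
s=manip.get_state();print(s['time_s'],s['position'],s['wrist_force'],s['grip_width'])
E
```

```text
3.85 [512.28650259   4.15422361  91.49557629] [-0.09328402 -0.03159758  0.39831002] 0.3615521482355228
```

That command was malformed and moved nothing. Now the lift and transfer.

Scaled: -30 mm is -0.6, -25 mm is -0.5.

```bash
echo '0 0 -0.2 0 0 0;0 0 -0.5 0 0 0;0 0 -0.6 0 0 0;0 0 -0.6 0 0 0;0 0 -0.6 0 0 0;0 0 -0.5 0 0 0;0 0 -0.2 0 0 0;0 0 0 0 0 0' | python3 -m crank | grep -E "pos|force|width"
echo '-0.06 0.24 0 0 0 0;-0.12 0.52 0 0 0 0;-0.18 0.72 0 0 0 0;-0.18 0.72 0 0 0 0;-0.18 0.72 0 0 0 0;-0.18 0.72 0 0 0 0;-0.18 0.72 0 0 0 0;-0.18 0.72 0 0 0 0;-0.18 0.72 0 0 0 0;-0.12 0.44 0 0 0 0;0 0.14 0 0 0 0;0 0 0 0 0 0' | python3 -m crank | grep -E "pos|force|width"
```

```text
position: [513.2, 4.0, 253.4]
wrist_force: [0.2, -0.0, -2.1]
grip_width: 0.355
finger_force: 30.0
position: [433.1, -315.3, 249.6]
wrist_force: [0.3, 0.2, -1.8]
grip_width: 0.355
finger_force: 30.0
```

Scaled: 30 mm is 0.6, 15 mm is 0.3.

```bash
echo '0 0 0.3 0 0 0;0 0 0.6 0 0 0;0 0 0.6 0 0 0;0 0 0.6 0 0 0;0 0 0.5 0 0 0;0 0 0.3 0 0 0;0 0 0.16 0 0 0;0 0 0.08 0 0 0;0 0 0.04 0 0 0;0 0 0.02 0 0 0;0 0 0 0 0 0;0 0 0 0 0 0' | python3 -m crank | grep -E "pos|force|width"
```

```text
position: [434.7, -315.3, 92.3]
wrist_force: [0.4, -0.8, -1.8]
grip_width: 0.358
finger_force: 30.0
```

```bash
echo '0 0 0.02 0 0 0;0 0 0.02 0 0 0;0 0 0 0 0 0;0 0 0 0 0 0' | python3 -m crank | grep -E "pos|_force"
echo '0 0 0.02 0 0 0;0 0 0 0 0 0;0 0 0 0 0 0' | python3 -m crank | grep -E "pos|_force"
```

```text
position: [434.2, -314.9, 89.5]
wrist_force: [-0.0, -0.7, -1.6]
finger_force: 30.0
position: [434.7, -315.0, 89.5]
wrist_force: [-2.0, 2.1, 5.1]
finger_force: 30.0
```

Contact made. I'll release, rise and go above the cylinder.

```bash
echo '0 0 0 0 0 0;0 0 0 0 0 0;0 0 0 0 0 0;0 0 0 0 0 0;0 0 -0.2 0 0 0;0 0 -0.6 0 0 0;0 0 -0.8 0 0 0;0 0 -0.8 0 0 0;0 0 -0.6 0 0 0;0 0 -0.2 0 0 0;0 0 0 0 0 0' | python3 -m crank 1.0 | grep -E "pos|_force|wid"
echo '0.16 -0.28 0 0 0 0;0.36 -0.6 0 0 0 0;0.46 -0.78 0 0 0 0;0.46 -0.78 0 0 0 0;0.46 -0.78 0 0 0 0;0.4 -0.72 0 0 0 0;0.28 -0.48 0 0 0 0;0.14 -0.22 0 0 0 0;0 0 0 0 0 0;0 0 0 0 0 0' | python3 -m crank | grep -E "pos|_force|wid"
```

```text
position: [435.0, -315.6, 250.8]
wrist_force: [0.3, 0.4, 0.0]
grip_width: 1.001
finger_force: 0.0
position: [569.5, -83.3, 247.4]
wrist_force: [-0.0, -0.1, -0.7]
grip_width: 1.0
finger_force: 0.0
```

Scaled: 1 mm is 0.02, 40 mm is 0.8.

```bash
echo '0.02 0 0.4 0 0 0;0 0 0.8 0 0 0;0 0 0.8 0 0 0;0 0 0.7 0 0 0;0 0 0.28 0 0 0;0 0 0.1 0 0 0;0 0 0 0 0 0' | python3 -m crank | grep -E "pos|_force|wid"
echo '0 0 0 0 0 0;0 0 0 0 0 0;0 0 0 0 0 0;0 0 0 0 0 0;0 0 0 0 0 0;0 0 0 0 0 0;0 0 0 0 0 0;0 0 0 0 0 0' | python3 -m crank 0.0 25 | grep -E "pos|force|wid"
echo '0 0 -0.2 0 0 0;0 0 -0.5 0 0 0;0 0 -0.6 0 0 0;0 0 -0.6 0 0 0;0 0 -0.6 0 0 0;0 0 -0.5 0 0 0;0 0 -0.2 0 0 0;0 0 0 0 0 0;0 0 0 0 0 0' | python3 -m crank | grep -E "pos|force|width"
```

```text
position: [571.5, -83.8, 95.1]
wrist_force: [0.2, -0.1, 0.7]
grip_width: 0.995
finger_force: 0.0
position: [571.3, -82.9, 94.5]
wrist_force: [-0.4, 0.1, 0.0]
grip_width: 0.356
finger_force: 0.0
position: [570.7, -82.7, 253.3]
wrist_force: [-0.1, 0.0, -1.3]
grip_width: 0.272
finger_force: 25.0
```

The fingers were still closing as the lift began, so the grip on the tube may be a few mm higher than planned. It is held (23.7 mm, 1.3 N); I'll lower by force.

```bash
echo '-0.06 0.28 0 0 0 0;-0.12 0.6 0 0 0 0;-0.16 0.78 0 0 0 0;-0.16 0.78 0 0 0 0;-0.16 0.78 0 0 0 0;-0.16 0.72 0 0 0 0;-0.1 0.48 0 0 0 0;-0.06 0.22 0 0 0 0;0 0 0 0 0 0;0 0 0 0 0 0' | python3 -m crank | grep -E "pos|_force|wid"
echo '0 0 0.4 0 0 0;0 0 0.6 0 0 0;0 0 0.6 0 0 0;0 0 0.6 0 0 0;0 0 0.36 0 0 0;0 0 0.1 0 0 0;0 0 0 0 0 0;0 0 0 0 0 0' | python3 -m crank | grep -E "pos|_force|wid"
python3 - <<'E'
from h import *
c=shot('scene','s1'); im=c['image'][150:320,50:250,::-1]
cv2.imwrite('pics/s1c.png',cv2.resize(np.clip(255*(im/255.)**0.6*1.1,0,255).astype('uint8'),None,fx=3.5,fy=3.5,interpolation=cv2.INTER_CUBIC))
E
```

```text
position: [522.0, -314.1, 253.7]
wrist_force: [0.0, 0.4, -1.6]
grip_width: 0.273
finger_force: 25.0
position: [523.3, -314.8, 123.1]
wrist_force: [-0.4, 0.5, -0.4]
grip_width: 0.273
finger_force: 25.0
```

View pics/s1c.png

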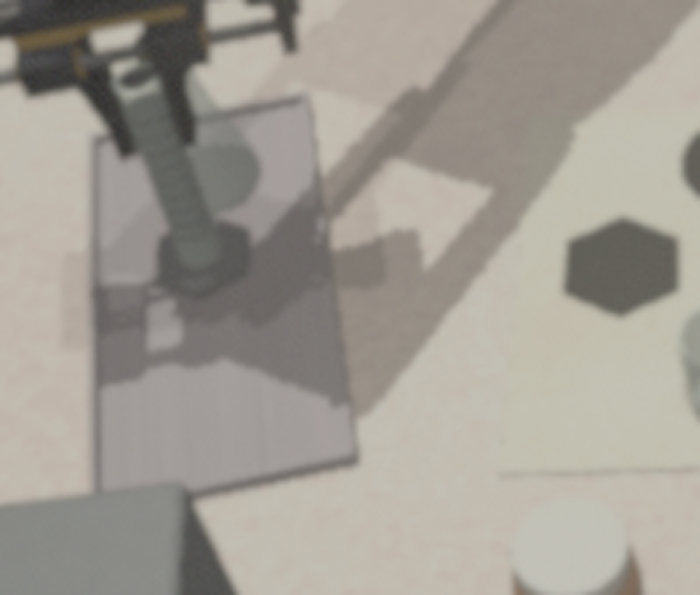

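The flask stands at (225,170) in the tray and the cylinder hangs upright, its foot at about (204,258). Lower it by force.

```bash
python3 - <<'E'
from h import *
c=load('s1'); o,d=ray(c,(204/3.5+50,258/3.5+150)); t=(-314.8-o[1])/d[1]; t2=(523-o[0])/d[0]; print(o+t*d,o+t2*d)
E
echo '0 0 0.16 0 0 0;0 0 0.12 0 0 0;0 0 0.04 0 0 0;0 0 0 0 0 0;0 0 0 0 0 0' | python3 -m crank | grep -E "pos|_force"
```

```text
[ 526.3829678  -314.8          30.39920682] [ 523.         -315.5700576    26.89925052]
position: [522.2, -315.0, 105.5]
wrist_force: [0.7, 0.1, -1.9]
finger_force: 25.0
```

Scaled: 1 mm is 0.02.

```bash
echo '0 0 0.02 0 0 0;0 0 0.02 0 0 0;0 0 0 0 0 0;0 0 0 0 0 0' | python3 -m crank | grep -E "pos|_force"
echo '0 0 0.02 0 0 0;0 0 0 0 0 0;0 0 0 0 0 0' | python3 -m crank | grep -E "pos|_force"
```

```text
position: [522.3, -314.9, 103.5]
wrist_force: [0.6, 0.2, -1.7]
finger_force: 25.0
position: [522.2, -314.9, 102.5]
wrist_force: [-0.0, 0.1, -1.4]
finger_force: 25.0
```

```bash
echo '0 0 0.02 0 0 0;0 0 0 0 0 0;0 0 0 0 0 0' | python3 -m crank | grep -E "pos|_force"
echo '0 0 0.02 0 0 0;0 0 0 0 0 0;0 0 0 0 0 0' | python3 -m crank | grep -E "pos|_force"
```

```text
position: [522.2, -314.8, 101.4]
wrist_force: [-0.1, -0.5, -0.8]
finger_force: 25.0
position: [522.2, -314.9, 100.5]
wrist_force: [0.1, 1.0, -1.6]
finger_force: 25.0
```

```bash
echo '0 0 0.02 0 0 0;0 0 0 0 0 0;0 0 0 0 0 0' | python3 -m crank | grep -E "pos|_force"
echo '0 0 0.02 0 0 0;0 0 0 0 0 0;0 0 0 0 0 0' | python3 -m crank | grep -E "pos|_force"
```

```text
position: [522.2, -314.9, 99.5]
wrist_force: [-0.3, 0.9, -1.0]
finger_force: 25.0
position: [522.5, -315.1, 99.0]
wrist_force: [-0.0, -0.2, 2.8]
finger_force: 25.0
```

Contact. I'll release and go to the bottle.

```bash
echo '0 0 0 0 0 0;0 0 0 0 0 0;0 0 0 0 0 0;0 0 0 0 0 0;0 0 -0.2 0 0 0;0 0 -0.6 0 0 0;0 0 -0.8 0 0 0;0 0 -0.8 0 0 0;0 0 -0.6 0 0 0;0 0 -0.08 0 0 0;0 0 0 0 0 0' | python3 -m crank 1.0 | grep -E "pos|_force|wid"
echo '0.08 -0.28 0 0 0 0;0.14 -0.64 0 0 0 0;0.16 -0.8 0 0 0 0;0.16 -0.8 0 0 0 0;0.16 -0.8 0 0 0 0;0.16 -0.8 0 0 0 0;0.16 -0.8 0 0 0 0;0.16 -0.8 0 0 0 0;0.16 -0.8 0 0 0 0;0.14 -0.6 0 0 0 0;0.08 -0.32 0 0 0 0;0 0 0 0 0 0' | python3 -m crank | grep -E "pos|_force|wid"
```

```text
position: [522.9, -315.3, 254.3]
wrist_force: [0.4, -0.1, -1.3]
grip_width: 0.994
finger_force: 0.0
position: [599.5, 59.6, 250.6]
wrist_force: [-0.0, -0.0, 0.4]
grip_width: 1.0
finger_force: 0.0
```

```bash
echo '0.02 0.02 0.4 0 0 0;0 0 0.8 0 0 0;0 0 0.8 0 0 0;0 0 0.7 0 0 0;0 0 0.36 0 0 0;0 0 0.14 0 0 0;0 0 0 0 0 0;0 0 0 0 0 0' | python3 -m crank | grep -E "pos|_force|wid"
echo '0 0 0 0 0 0;0 0 0 0 0 0;0 0 0 0 0 0;0 0 0 0 0 0;0 0 0 0 0 0;0 0 0 0 0 0;0 0 0 0 0 0;0 0 0 0 0 0;0 0 0 0 0 0;0 0 0 0 0 0' | python3 -m crank 0.0 30 | grep -E "pos|force|wid"
```

```text
position: [602.1, 55.5, 93.7]
wrist_force: [-0.8, -0.4, 0.3]
grip_width: 1.003
finger_force: 0.0
position: [601.3, 56.2, 92.5]
wrist_force: [-0.5, 1.3, -0.1]
grip_width: 0.404
finger_force: 30.0
```

Scaled: -30 mm is -0.6, -25 mm is -0.5.

```bash
echo '0 0 -0.2 0 0 0;0 0 -0.5 0 0 0;0 0 -0.6 0 0 0;0 0 -0.6 0 0 0;0 0 -0.6 0 0 0;0 0 -0.5 0 0 0;0 0 -0.2 0 0 0;0 0 0 0 0 0' | python3 -m crank | grep -E "pos|force|width"
echo '0.02 0.28 0 0 0 0;0.02 0.64 0 0 0 0;0.02 0.8 0 0 0 0;0.02 0.8 0 0 0 0;0.02 0.8 0 0 0 0;0.02 0.8 0 0 0 0;0.02 0.8 0 0 0 0;0.02 0.8 0 0 0 0;0.02 0.8 0 0 0 0;0 0.6 0 0 0 0;0 0.3 0 0 0 0;0 0 0 0 0 0' | python3 -m crank | grep -E "pos|force|width"
echo '0 0 0.3 0 0 0;0 0 0.6 0 0 0;0 0 0.6 0 0 0;0 0 0.6 0 0 0;0 0 0.5 0 0 0;0 0 0.3 0 0 0;0 0 0.16 0 0 0;0 0 0.06 0 0 0;0 0 0 0 0 0;0 0 0 0 0 0' | python3 -m crank | grep -E "pos|force|width"
```

```text
position: [602.3, 56.0, 254.6]
wrist_force: [0.5, 0.4, -2.3]
grip_width: 0.406
finger_force: 30.0
position: [608.8, -316.9, 250.1]
wrist_force: [0.2, -0.2, -1.9]
grip_width: 0.401
finger_force: 30.0
position: [611.2, -315.4, 98.2]
wrist_force: [0.6, -0.1, -1.6]
grip_width: 0.404
finger_force: 30.0
```

```bash
echo '0 0 0.06 0 0 0;0 0 0.04 0 0 0;0 0 0 0 0 0;0 0 0 0 0 0' | python3 -m crank | grep -E "pos|_force"
echo '0 0 0.02 0 0 0;0 0 0 0 0 0;0 0 0 0 0 0' | python3 -m crank | grep -E "pos|_force"
echo '0 0 0.02 0 0 0;0 0 0 0 0 0;0 0 0 0 0 0' | python3 -m crank | grep -E "pos|_force"
```

```text
position: [610.2, -314.9, 91.5]
wrist_force: [-0.4, 0.2, -1.9]
finger_force: 30.0
position: [610.3, -314.9, 90.5]
wrist_force: [-0.4, -0.3, -2.1]
finger_force: 30.0
position: [610.7, -315.0, 90.5]
wrist_force: [-0.3, 2.6, 5.1]
finger_force: 30.0
```

Contact. Release, rise and take a top and scene shot, then fly to the bench view for the wrist camera.

```bash
echo '0 0 0 0 0 0;0 0 0 0 0 0;0 0 0 0 0 0;0 0 0 0 0 0;0 0 -0.2 0 0 0;0 0 -0.6 0 0 0;0 0 -0.8 0 0 0;0 0 -0.8 0 0 0;0 0 -0.8 0 0 0;0 0 -0.8 0 0 0;0 0 -0.8 0 0 0;0 0 -0.2 0 0 0' | python3 -m crank 1.0 | grep -E "pos|_force|wid"
python3 -c "
from h import *
shot('top','t2');shot('scene','s2')"
echo '-0.08 -0.28 0 0 0 0;-0.16 -0.64 0 0 0 0;-0.16 -0.8 0 0 0 0;-0.16 -0.8 0 0 0 0;-0.16 -0.8 0 0 0 0;-0.16 -0.8 0 0 0 0;-0.16 -0.8 0 0 0 0;-0.12 -0.6 0 0 0 0;-0.12 -0.4 0 0 0 0;-0.12 -0.18 0 0 0 0;0 0 0 0 0 0;0 0 0 0 0 0' | python3 -m crank | grep -E "pos|_force|wid"
python3 - <<'E'
from h import *
w=shot('wrist','w2');t=load('t2');s=load('s2')
f=lambda c,a,k:cv2.resize(np.clip(255*(c['image'][a[1]:a[3],a[0]:a[2],::-1]/255.)**0.6*1.1,0,255).astype('uint8'),None,fx=k,fy=k,interpolation=cv2.INTER_CUBIC)
o=np.zeros((600,800,3),'uint8')
A=f(w,(180,30,400,240),2);o[:420,:440]=A
A=f(t,(210,150,330,270),3);o[:360,440:800]=A
A=f(s,(60,150,345,270),2);o[360:600,230:800]=A
cv2.imwrite('pics/m2.png',o)
E
```

```text
position: [611.8, -316.0, 347.5]
wrist_force: [0.0, 0.0, 0.4]
grip_width: 1.002
finger_force: 0.0
position: [540.1, -10.6, 338.6]
wrist_force: [-0.7, -0.6, 0.0]
grip_width: 0.999
finger_force: 0.0
```

View pics/m2.png

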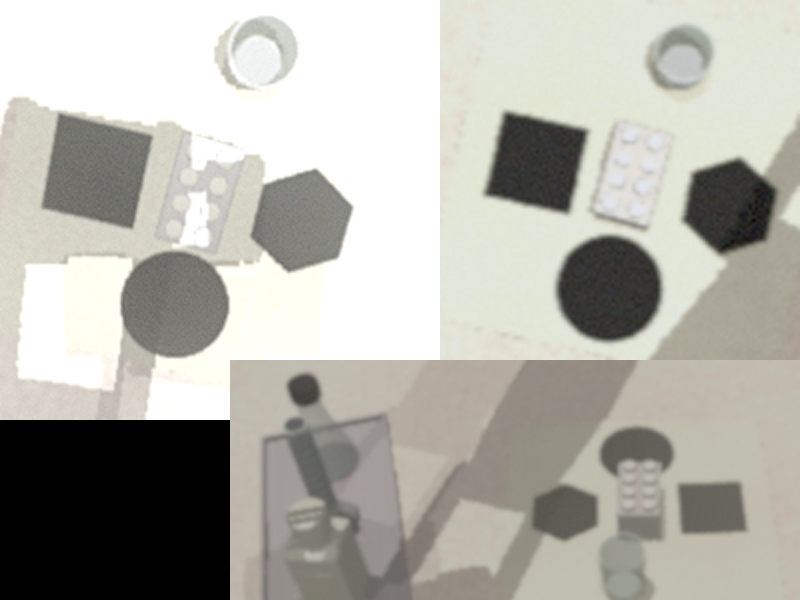

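All three stand in the tray and the pads are bare. In the wrist part they are near (97,171), (303,220) and (175,304), the block at (205,190). Pad centroids come from dark masks in three views.

Run:
```python
from h import *
C={'top':(load('t2'),(210,150,330,270),15,800),'wrist':(load('w2'),(180,30,400,240),60,2000),'scene':(load('s2'),(245,178,320,240),70,200)}
res={}
for n,(c,a,th,amin) in C.items():
    g=cv2.cvtColor(c['image'],cv2.COLOR_RGB2GRAY); sub=cv2.GaussianBlur(g,(3,3),0)[a[1]:a[3],a[0]:a[2]]
    m=(sub<(38 if n=='top' else 60)).astype('uint8') if n!='scene' else (sub<62).astype('uint8')
    print(n,np.percentile(sub,[1,5,20,50]))
    cs,_=cv2.findContours(m,cv2.RETR_EXTERNAL,cv2.CHAIN_APPROX_NONE)
    for k in cs:
        if cv2.contourArea(k)<amin*.5: continue
        M=cv2.moments(k); uv=(M['m10']/M['m00']+a[0],M['m01']/M['m00']+a[1])
        P=onplane(c,uv,5); print(n,np.round(uv,1),cv2.contourArea(k),P[:2].round(1),cv2.boundingRect(k)); res.setdefault(n,[]).append((P,uv))
for P,uv in res.get('top',[]):
    for Q,uq in res.get('wrist',[]):
        if np.linalg.norm(P-Q)<25: print(cross([ray(C['top'][0],uv),ray(C['wrist'][0],uq)]).round(1))
```

```text
top [ 11.  15. 102. 177.]
top [266.1 245.7] 809.5 [511.2   6.7] (40, 80, 33, 33)
top [306.5 218.3] 587.5 [571.4 -84.6] (82, 54, 30, 30)
top [241.8 203.8] 653.5 [606.   60.2] (17, 39, 31, 31)
wrist [ 55.  59. 156. 230.]
wrist [226.2 117.7] 1611.0 [602.5  60.5] (23, 59, 50, 54)
scene [ 40.  42.  48. 112.]
scene [300.3 223.7] 628.5 [608.1  58.3] (40, 34, 32, 24)
scene [262.3 193.5] 444.5 [504.2   6.2] (1, 6, 35, 23)
[603.4  58.6  21.9]
```

Run:
```python
from h import *
t,w,s=load('t2'),load('w2'),load('s2')
g=cv2.GaussianBlur(cv2.cvtColor(w['image'],cv2.COLOR_RGB2GRAY),(5,5),0)[30:240,180:400]
for th in (75,90,105):
    m=cv2.morphologyEx((g<th).astype('uint8'),cv2.MORPH_OPEN,np.ones((9,9)))
    for k in cv2.findContours(m,cv2.RETR_EXTERNAL,cv2.CHAIN_APPROX_NONE)[0]:
        if 1200<cv2.contourArea(k)<4000:
            M=cv2.moments(k);u=(M['m10']/M['m00']+180,M['m01']/M['m00']+30);print(th,np.round(u,1),cv2.contourArea(k),onplane(w,u,5)[:2].round(1))
T=lambda p:((p[0]-440+.5)/3-.5+210,(p[1]+.5)/3-.5+150); S=lambda p:((p[0]-230+.5)/2-.5+60,(p[1]-360+.5)/2-.5+150)
W=lambda p:((p[0]+.5)/2-.5+180,(p[1]+.5)/2-.5+30)
# hex from scene corners, block top corners
hx=[(567,485),(597,497),(597,527),(566,539),(533,528),(533,498)]
print('hex scene',np.mean([onplane(s,S(p),5) for p in hx],0).round(1))
bt=[(619,121),(674,133),(647,228),(592,214)]; bw=[(187,131),(247,149),(216,254),(156,236)]
P=np.array([onplane(t,T(p),40) for p in bt]);Q=np.array([onplane(w,W(p),40) for p in bw])
for X in (P,Q): d=X[0]+X[1]-X[2]-X[3];print(X.mean(0).round(1),np.arctan2(d[1],d[0]))
print(np.mean([cross([ray(t,T(p)),ray(w,W(q))]) for p,q in zip(bt,bw)],0).round(1))
```

```text
75 [266.6 181.4] 1972.0 [512.1   5.3]
75 [227.7 115.1] 1954.0 [606.   58.2]
90 [266.6 181.4] 2058.0 [512.1   5.3]
90 [329.9 140. ] 1565.5 [571.7 -84.4]
90 [227.7 115.1] 2068.0 [606.1  58.3]
105 [266.6 181.6] 2142.5 [511.8   5.4]
105 [329.8 139.9] 1642.0 [571.8 -84.3]
105 [227.7 115.1] 2174.5 [606.1  58.3]
hex scene [573.5 -84.5   5. ]
[592.  -11.7  40. ] -0.29035180483027
[592.3 -14.4  40. ] -0.2919141630894183
[592.1 -12.8  38.4]
```

Pads: round (511.8,6), square (606.3,59), hex (571.8,−84.4). Block at (592.1,−12.8), yaw −0.29, top at 39. I'll move to the block and turn by +0.292.

```bash
echo '0.52 0.02 0 0 0 0;0.52 0.02 0 0 0 0;0 0 0.4 0 0 1;0 0 0.6 0 0 1;0 0 0.8 0 0 0.92;0 0 0.8 0 0 0;0 0 0.8 0 0 0;0 0 0.8 0 0 0;0 0 0.5 0 0 0;0 0 0.2 0 0 0;0 0 0 0 0 0;0 0 0 0 0 0' | python3 -m crank | grep -E "pos|rot|_force|wid"
```

```text
position: [593.5, -12.6, 95.9]
tcp_rot: [[0.957, -0.289, 0.002], [-0.289, -0.957, -0.0], [0.002, -0.0, -1.0]]
wrist_force: [1.0, 0.0, 0.4]
grip_width: 1.002
finger_force: 0.0
```

Scaled: -1 mm is -0.02, 25 mm is 0.5.

```bash
echo '-0.02 0 0.3 0 0 0;0 0 0.5 0 0 0;0 0 0.4 0 0 0;0 0 0.2 0 0 0;0 0 0.1 0 0 0;0 0 0 0 0 0;0 0 0 0 0 0' | python3 -m crank | grep -E "pos|_force|wid"
echo '0 0 0 0 0 0;0 0 0 0 0 0;0 0 0 0 0 0;0 0 0 0 0 0;0 0 0 0 0 0;0 0 0 0 0 0;0 0 0 0 0 0;0 0 0 0 0 0;0 0 0 0 0 0;0 0 0 0 0 0' | python3 -m crank 0.0 45 | grep -E "pos|force|wid"
```

```text
position: [592.3, -11.7, 20.6]
wrist_force: [0.3, -0.3, 0.6]
grip_width: 0.999
finger_force: 0.0
position: [591.3, -11.6, 19.5]
wrist_force: [-0.8, 0.2, 0.8]
grip_width: 0.478
finger_force: 45.0
```

Scaled: -12 mm is -0.24, -8 mm is -0.16, -0.116 rad is -1.16.

```bash
echo '0 0 -0.16 0 0 0;0 0 -0.4 0 0 0;0 0 -0.6 0 0 0;0 0 -0.6 0 0 0;0 0 -0.6 0 0 0;0 0 -0.24 0 0 0;0 0 0 0 0 -1.16;0 0 0 0 0 -1.16;0 0 0 0 0 0;0 0 0 0 0 0' | python3 -m crank | grep -E "pos|rot|force|wid"
echo '-0.08 -0.24 0 0 0 0;-0.16 -0.56 0 0 0 0;-0.2 -0.72 0 0 0 0;-0.2 -0.76 0 0 0 0;-0.2 -0.76 0 0 0 0;-0.2 -0.76 0 0 0 0;-0.2 -0.76 0 0 0 0;-0.18 -0.76 0 0 0 0;-0.16 -0.56 0 0 0 0;-0.08 -0.38 0 0 0 0;0 0 0 0 0 0;0 0 0 0 0 0' | python3 -m crank | grep -E "pos|rot|force|wid"
python3 - <<'E'
from h import *
c=shot('scene','s3'); im=c['image'][80:200,320:460,::-1]
A=cv2.resize(np.clip(255*(im/255.)**0.6*1.1,0,255).astype('uint8'),None,fx=4,fy=4,interpolation=cv2.INTER_CUBIC)
cv2.imwrite('pics/s3c.png',A)
E
```

```text
position: [590.7, -11.5, 148.6]
tcp_rot: [[0.998, -0.063, -0.002], [-0.063, -0.998, 0.0], [-0.002, -0.0, -1.0]]
wrist_force: [-0.2, 0.3, -2.9]
grip_width: 0.476
finger_force: 45.0
position: [526.5, 306.4, 149.1]
tcp_rot: [[0.998, -0.06, -0.001], [-0.06, -0.998, -0.001], [-0.001, 0.001, -1.0]]
wrist_force: [0.5, -0.0, -3.5]
grip_width: 0.476
finger_force: 45.0
```

View pics/s3c.png

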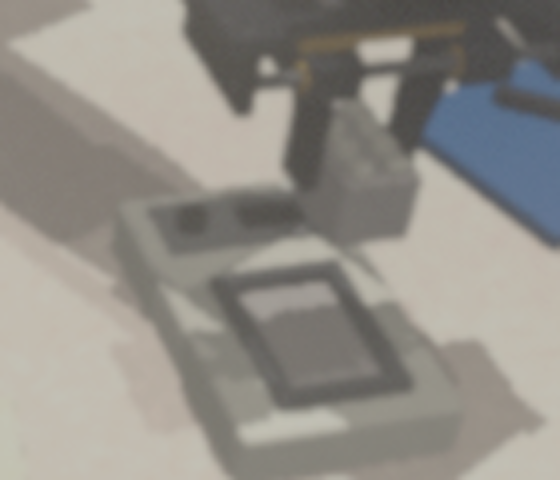

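The block is held level, at (360,180) in the crop, above the nest at (313,333). Lower it.

The manual's scale: shifts go in shares of 50 mm and turns go in units of 0.1 rad. Converting my numbers, 4 mm is 0.08, 25 mm is 0.5.

```bash
echo '0 0 0.3 0 0 0;0 0 0.5 0 0 0;0 0 0.5 0 0 0;0 0 0.3 0 0 0;0 0 0.14 0 0 0;0 0 0.08 0 0 0;0 0 0 0 0 0;0 0 0 0 0 0;0 0 0 0 0 0' | python3 -m crank | grep -E "pos|_force"
echo '0 0 0.02 0 0 0;0 0 0.02 0 0 0;0 0 0 0 0 0;0 0 0 0 0 0' | python3 -m crank | grep -E "pos|_force"
echo '0 0 0.02 0 0 0;0 0 0 0 0 0;0 0 0 0 0 0' | python3 -m crank | grep -E "pos|_force"
```

```text
position: [528.2, 306.2, 59.8]
wrist_force: [-0.4, -0.7, -2.9]
finger_force: 45.0
position: [527.3, 305.8, 56.5]
wrist_force: [-0.0, -0.8, -4.0]
finger_force: 45.0
position: [527.3, 305.8, 55.4]
wrist_force: [-0.5, -0.2, -3.1]
finger_force: 45.0
```

Scaled: 1 mm is 0.02.

```bash
echo '0 0 0.02 0 0 0;0 0 0 0 0 0;0 0 0 0 0 0' | python3 -m crank | grep -E "pos|_force"
echo '0 0 0.02 0 0 0;0 0 0 0 0 0;0 0 0 0 0 0' | python3 -m crank | grep -E "pos|_force"
```

```text
position: [527.3, 305.8, 54.5]
wrist_force: [-0.8, 0.1, -1.9]
finger_force: 45.0
position: [527.3, 305.8, 53.5]
wrist_force: [-0.3, 0.2, -3.5]
finger_force: 45.0
```

Scaled: 1 mm is 0.02.

```bash
echo '0 0 0.02 0 0 0;0 0 0 0 0 0;0 0 0 0 0 0' | python3 -m crank | grep -E "pos|_force"
```

```text
position: [527.4, 305.8, 53.5]
wrist_force: [-4.1, -1.1, 5.5]
finger_force: 45.0
```

Seated at the predicted height. I'll release, rise, square the tool, fly to the tray and check with the cameras.

Scaled: -45 mm is -0.9, -30 mm is -0.6, -0.06 rad is -0.6.

```bash
echo '0 0 0 0 0 0;0 0 0 0 0 0;0 0 0 0 0 0;0 0 0 0 0 0;0 0 0 0 0 0;0 0 -0.2 0 0 0;0 0 -0.6 0 0 0;0 0 -0.9 0 0 0;0 0 -0.9 0 0 0;0 0 -0.9 0 0 0;0 0 -0.4 0 0 -0.6;0 0 0 0 0 0' | python3 -m crank 1.0 | grep -E "pos|_force|wid|rot"
echo '0 0.4 0 0 0 0;0.1 0.72 0 0 0 0;0.12 0.9 0 0 0 0;0.12 0.9 0 0 0 0;0.12 0.9 0 0 0 0;0.12 0.9 0 0 0 0;0.12 0.9 0 0 0 0;0.12 0.9 0 0 0 0;0.12 0.9 0 0 0 0;0.12 0.9 0 0 0 0;0.12 0.9 0 0 0 0;0.12 0.9 0 0 0 0' | python3 -m crank | grep -E "pos|_force"
echo '0.12 0.8 0 0 0 0;0.12 0.7 0 0 0 0;0.08 0.5 0 0 0 0;0.04 0.24 0 0 0 0;0 0 0 0 0 0;0 0 0 0 0 0' | python3 -m crank | grep -E "pos|_force|rot"
python3 - <<'E'
from h import *
t=shot('top','t4');s=shot('scene','s4')
f=lambda c,a,k:cv2.resize(np.clip(255*(c['image'][a[1]:a[3],a[0]:a[2],::-1]/255.)**0.6*1.1,0,255).astype('uint8'),None,fx=k,fy=k,interpolation=cv2.INTER_CUBIC)
o=np.zeros((600,800,3),'uint8')
o[:448,:320]=f(t,(85,200,165,312),4); o[:340,360:760]=f(s,(340,115,440,200),4)
cv2.imwrite('pics/m4.png',o)
E
```

```text
position: [529.7, 306.9, 253.6]
tcp_rot: [[1.0, 0.001, 0.009], [0.001, -1.0, 0.004], [0.009, -0.004, -1.0]]
wrist_force: [1.4, 0.1, -0.2]
grip_width: 1.002
finger_force: 0.0
position: [591.4, -201.7, 245.9]
wrist_force: [0.8, 0.8, -0.3]
finger_force: 0.0
position: [610.0, -311.0, 246.7]
tcp_rot: [[1.0, -0.0, -0.001], [-0.0, -1.0, 0.001], [-0.001, -0.001, -1.0]]
wrist_force: [-0.3, 0.2, -0.3]
finger_force: 0.0
```

View pics/m4.png

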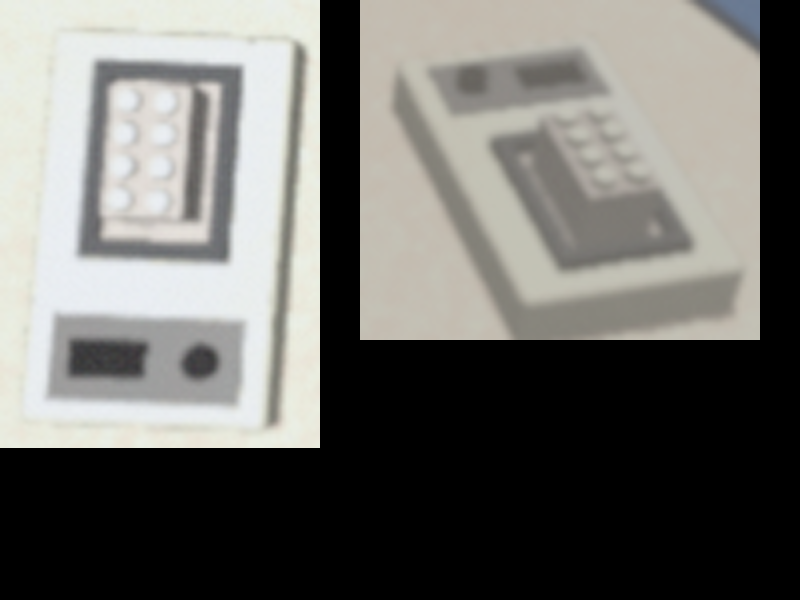

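The block lies in the nest: tube caps at (145,150) in top, nest interior (104–220, 80–242), with parallax accounting for the shift. Now the bottle goes back.

Scaled: 6 mm is 0.12, 4 mm is 0.08.

```bash
echo '0 0.08 0.4 0 0 0;0 0 0.8 0 0 0;0 0 0.8 0 0 0;0 0 0.6 0 0 0;0 0 0.36 0 0 0;0 0 0.12 0 0 0;0 0 0 0 0 0;0 0 0 0 0 0' | python3 -m crank | grep -E "pos|_force|wid"
echo '0 0 0 0 0 0;0 0 0 0 0 0;0 0 0 0 0 0;0 0 0 0 0 0;0 0 0 0 0 0;0 0 0 0 0 0;0 0 0 0 0 0;0 0 0 0 0 0;0 0 0 0 0 0;0 0 0 0 0 0' | python3 -m crank 0.0 30 | grep -E "pos|force|wid"
```

```text
position: [611.5, -316.8, 95.8]
wrist_force: [0.3, 0.3, 0.2]
grip_width: 1.002
finger_force: 0.0
position: [610.2, -316.1, 93.4]
wrist_force: [0.3, -0.0, 0.4]
grip_width: 0.405
finger_force: 29.9
```

```bash
echo '0 0 -0.2 0 0 0;0 0 -0.5 0 0 0;0 0 -0.6 0 0 0;0 0 -0.6 0 0 0;0 0 -0.6 0 0 0;0 0 -0.5 0 0 0;0 0 -0.2 0 0 0;0 0 0 0 0 0' | python3 -m crank | grep -E "pos|force|width"
echo '0 -0.28 0 0 0 0;0 -0.64 0 0 0 0;0 -0.8 0 0 0 0;-0.02 -0.8 0 0 0 0;-0.02 -0.8 0 0 0 0;-0.02 -0.8 0 0 0 0;-0.02 -0.8 0 0 0 0;0 -0.8 0 0 0 0;0 -0.8 0 0 0 0;0 -0.64 0 0 0 0;0 -0.34 0 0 0 0;0 0 0 0 0 0' | python3 -m crank | grep -E "pos|force|width"
echo '0 0 0.3 0 0 0;0 0 0.6 0 0 0;0 0 0.6 0 0 0;0 0 0.6 0 0 0;0 0 0.5 0 0 0;0 0 0.3 0 0 0;0 0 0.1 0 0 0;0 0 0 0 0 0;0 0 0 0 0 0;0 0 0 0 0 0' | python3 -m crank | grep -E "pos|force|width"
```

```text
position: [611.1, -316.8, 256.0]
wrist_force: [0.0, 0.4, -2.0]
grip_width: 0.408
finger_force: 30.0
position: [605.0, 61.5, 251.7]
wrist_force: [-0.4, -0.2, -1.7]
grip_width: 0.404
finger_force: 30.0
position: [607.6, 58.6, 105.3]
wrist_force: [0.4, -0.4, -1.8]
grip_width: 0.408
finger_force: 30.0
```

```bash
echo '0 0 0.08 0 0 0;0 0 0.04 0 0 0;0 0 0.02 0 0 0;0 0 0 0 0 0;0 0 0 0 0 0' | python3 -m crank | grep -E "pos|_force"
echo '0 0 0.02 0 0 0;0 0 0 0 0 0;0 0 0 0 0 0' | python3 -m crank | grep -E "pos|_force"
echo '0 0 0.02 0 0 0;0 0 0 0 0 0;0 0 0 0 0 0' | python3 -m crank | grep -E "pos|_force"
```

```text
position: [606.3, 58.8, 96.5]
wrist_force: [-0.3, 0.1, -1.0]
finger_force: 30.0
position: [606.3, 58.8, 95.5]
wrist_force: [0.1, -0.2, -0.6]
finger_force: 30.0
position: [606.8, 58.9, 95.3]
wrist_force: [-1.1, -0.3, 4.0]
finger_force: 29.9
```

Contact at the predicted height. Release and go for the cylinder.

Scaled: -40 mm is -0.8, -30 mm is -0.6.

```bash
echo '0 0 0 0 0 0;0 0 0 0 0 0;0 0 0 0 0 0;0 0 0 0 0 0;0 0 -0.2 0 0 0;0 0 -0.6 0 0 0;0 0 -0.8 0 0 0;0 0 -0.8 0 0 0;0 0 -0.6 0 0 0;0 0 -0.16 0 0 0;0 0 0 0 0 0' | python3 -m crank 1.0 | grep -E "pos|_force|wid"
echo '-0.08 0.28 0 0 0 0;-0.16 0.64 0 0 0 0;-0.18 0.8 0 0 0 0;-0.18 0.8 0 0 0 0;-0.18 0.8 0 0 0 0;-0.18 0.8 0 0 0 0;-0.18 0.8 0 0 0 0;-0.18 0.8 0 0 0 0;-0.18 0.8 0 0 0 0;-0.12 0.64 0 0 0 0;-0.06 0.32 0 0 0 0;0 0 0 0 0 0' | python3 -m crank | grep -E "pos|_force|wid"
echo '0 0 0.4 0 0 0;0 0 0.8 0 0 0;0 0 0.8 0 0 0;0 0 0.6 0 0 0;0 0 0.36 0 0 0;0 0 0.06 0 0 0;0 0 0 0 0 0;0 0 0 0 0 0' | python3 -m crank | grep -E "pos|_force|wid"
```

```text
position: [607.2, 58.7, 254.7]
wrist_force: [0.4, -0.3, -0.6]
grip_width: 1.003
finger_force: 0.0
position: [520.3, -316.9, 250.2]
wrist_force: [-0.0, -0.4, 0.7]
grip_width: 0.999
finger_force: 0.0
position: [523.2, -315.1, 103.0]
wrist_force: [-0.4, 0.2, 0.2]
grip_width: 1.0
finger_force: 0.0
```

```bash
echo '0 0 0 0 0 0;0 0 0 0 0 0;0 0 0 0 0 0;0 0 0 0 0 0;0 0 0 0 0 0;0 0 0 0 0 0;0 0 0 0 0 0;0 0 0 0 0 0;0 0 0 0 0 0;0 0 0 0 0 0;0 0 0 0 0 0;0 0 0 0 0 0' | python3 -m crank 0.0 25 | grep -E "pos|force|wid"
echo '0 0 -0.2 0 0 0;0 0 -0.5 0 0 0;0 0 -0.6 0 0 0;0 0 -0.6 0 0 0;0 0 -0.6 0 0 0;0 0 -0.5 0 0 0;0 0 -0.2 0 0 0;0 0 0 0 0 0' | python3 -m crank | grep -E "pos|force|width"
echo '0.06 -0.28 0 0 0 0;0.14 -0.6 0 0 0 0;0.16 -0.78 0 0 0 0;0.16 -0.78 0 0 0 0;0.16 -0.78 0 0 0 0;0.16 -0.72 0 0 0 0;0.1 -0.44 0 0 0 0;0.06 -0.22 0 0 0 0;0 0 0 0 0 0;0 0 0 0 0 0' | python3 -m crank | grep -E "pos|_force|wid"
```

```text
position: [522.2, -315.2, 101.5]
wrist_force: [-0.0, -0.6, -0.8]
grip_width: 0.269
finger_force: 25.0
position: [523.0, -315.7, 263.8]
wrist_force: [0.1, -0.4, -1.5]
grip_width: 0.27
finger_force: 25.0
position: [571.8, -85.5, 260.6]
wrist_force: [-0.3, -0.5, -1.0]
grip_width: 0.272
finger_force: 25.0
```

Scaled: 30 mm is 0.6, 25 mm is 0.5.

```bash
echo '0 -0.02 0.3 0 0 0;0 0 0.6 0 0 0;0 0 0.6 0 0 0;0 0 0.6 0 0 0;0 0 0.5 0 0 0;0 0 0.3 0 0 0;0 0 0.12 0 0 0;0 0 0.04 0 0 0;0 0 0 0 0 0;0 0 0 0 0 0;0 0 0 0 0 0' | python3 -m crank | grep -E "pos|_force"
echo '0 0 0.02 0 0 0;0 0 0.02 0 0 0;0 0 0 0 0 0;0 0 0 0 0 0' | python3 -m crank | grep -E "pos|_force"
echo '0 0 0.02 0 0 0;0 0 0 0 0 0;0 0 0 0 0 0' | python3 -m crank | grep -E "pos|_force"
```

```text
position: [573.2, -84.4, 109.9]
wrist_force: [0.1, 0.1, -1.7]
finger_force: 25.0
position: [572.2, -84.1, 106.5]
wrist_force: [0.8, 0.1, -1.6]
finger_force: 25.0
position: [572.2, -84.2, 105.4]
wrist_force: [0.7, 0.7, -1.5]
finger_force: 25.0
```

```bash
echo '0 0 0.02 0 0 0;0 0 0 0 0 0;0 0 0 0 0 0' | python3 -m crank | grep -E "pos|_force"
echo '0 0 0.02 0 0 0;0 0 0 0 0 0;0 0 0 0 0 0' | python3 -m crank | grep -E "pos|_force"
echo '0 0 0.014 0 0 0;0 0 0 0 0 0;0 0 0 0 0 0' | python3 -m crank | grep -E "pos|_force"
```

```text
position: [572.2, -84.2, 104.5]
wrist_force: [-0.6, -0.5, -0.8]
finger_force: 25.0
position: [572.3, -84.2, 103.5]
wrist_force: [-0.3, 0.6, -0.8]
finger_force: 25.0
position: [572.5, -84.3, 103.4]
wrist_force: [-1.8, 0.6, 4.5]
finger_force: 25.0
```

Contact. Release and fetch the flask at (434.6,−315).

```bash
echo '0 0 0 0 0 0;0 0 0 0 0 0;0 0 0 0 0 0;0 0 0 0 0 0;0 0 -0.2 0 0 0;0 0 -0.6 0 0 0;0 0 -0.8 0 0 0;0 0 -0.8 0 0 0;0 0 -0.52 0 0 0;0 0 -0.08 0 0 0;0 0 0 0 0 0' | python3 -m crank 1.0 | grep -E "pos|_force|wid"
echo '-0.16 0.28 0 0 0 0;-0.36 0.6 0 0 0 0;-0.46 0.78 0 0 0 0;-0.46 0.78 0 0 0 0;-0.46 0.78 0 0 0 0;-0.44 0.72 0 0 0 0;-0.28 0.46 0 0 0 0;-0.14 0.22 0 0 0 0;0 0 0 0 0 0;0 0 0 0 0 0' | python3 -m crank | grep -E "pos|_force|wid"
echo '0 0 0.4 0 0 0;0 0 0.8 0 0 0;0 0 0.8 0 0 0;0 0 0.7 0 0 0;0 0 0.36 0 0 0;0 0 0.12 0 0 0;0 0 0 0 0 0;0 0 0 0 0 0' | python3 -m crank | grep -E "pos|_force|wid"
```

```text
position: [572.8, -84.3, 254.2]
wrist_force: [-0.7, -0.4, -1.2]
grip_width: 0.995
finger_force: 0.0
position: [434.1, -314.4, 251.9]
wrist_force: [1.0, 0.5, 0.3]
grip_width: 0.999
finger_force: 0.0
position: [435.4, -315.3, 95.2]
wrist_force: [0.4, 0.3, 0.2]
grip_width: 1.002
finger_force: 0.0
```

```bash
echo '0 0 0 0 0 0;0 0 0 0 0 0;0 0 0 0 0 0;0 0 0 0 0 0;0 0 0 0 0 0;0 0 0 0 0 0;0 0 0 0 0 0;0 0 0 0 0 0;0 0 0 0 0 0;0 0 0 0 0 0;0 0 0 0 0 0' | python3 -m crank 0.0 30 | grep -E "pos|force|wid"
echo '0 0 -0.2 0 0 0;0 0 -0.5 0 0 0;0 0 -0.6 0 0 0;0 0 -0.6 0 0 0;0 0 -0.6 0 0 0;0 0 -0.6 0 0 0;0 0 -0.2 0 0 0;0 0 0 0 0 0' | python3 -m crank | grep -E "pos|force|width"
echo '0.06 -0.24 0 0 0 0;0.12 -0.52 0 0 0 0;0.18 -0.72 0 0 0 0;0.18 -0.72 0 0 0 0;0.18 -0.72 0 0 0 0;0.18 -0.72 0 0 0 0;0.18 -0.72 0 0 0 0;0.18 -0.72 0 0 0 0;0.16 -0.72 0 0 0 0;0.12 -0.44 0 0 0 0;0 -0.18 0 0 0 0;0 0 0 0 0 0' | python3 -m crank | grep -E "pos|force|width"
```

```text
position: [434.2, -315.1, 93.8]
wrist_force: [-1.0, -0.4, 0.1]
grip_width: 0.36
finger_force: 30.0
position: [435.0, -315.9, 260.8]
wrist_force: [-0.1, 0.7, -1.2]
grip_width: 0.357
finger_force: 30.0
position: [510.1, 7.2, 256.9]
wrist_force: [0.8, -0.6, -0.9]
grip_width: 0.36
finger_force: 30.0
```

```bash
echo '0.02 0 0.3 0 0 0;0 0 0.6 0 0 0;0 0 0.6 0 0 0;0 0 0.6 0 0 0;0 0 0.5 0 0 0;0 0 0.3 0 0 0;0 0 0.16 0 0 0;0 0 0.06 0 0 0;0 0 0 0 0 0;0 0 0 0 0 0;0 0 0 0 0 0' | python3 -m crank | grep -E "pos|_force"
echo '0 0 0.02 0 0 0;0 0 0.02 0 0 0;0 0 0 0 0 0;0 0 0 0 0 0' | python3 -m crank | grep -E "pos|_force"
echo '0 0 0.02 0 0 0;0 0 0 0 0 0;0 0 0 0 0 0' | python3 -m crank | grep -E "pos|_force"
```

```text
position: [513.1, 5.6, 103.9]
wrist_force: [-0.4, -1.0, -1.1]
finger_force: 30.0
position: [512.3, 5.9, 100.8]
wrist_force: [0.5, -0.0, -1.7]
finger_force: 30.0
position: [512.2, 5.8, 99.8]
wrist_force: [0.2, -0.7, -0.7]
finger_force: 30.0
```

Scaled: 1.5 mm is 0.03.

```bash
echo '0 0 0.03 0 0 0;0 0 0.03 0 0 0;0 0 0 0 0 0;0 0 0 0 0 0' | python3 -m crank | grep -E "pos|_force"
echo '0 0 0.02 0 0 0;0 0 0 0 0 0;0 0 0 0 0 0' | python3 -m crank | grep -E "pos|_force"
echo '0 0 0.014 0 0 0;0 0 0 0 0 0;0 0 0 0 0 0' | python3 -m crank | grep -E "pos|_force"
```

```text
position: [512.2, 5.8, 96.7]
wrist_force: [0.3, 0.4, -1.2]
finger_force: 30.0
position: [512.3, 5.8, 95.8]
wrist_force: [-0.7, 1.0, -1.5]
finger_force: 30.0
position: [512.7, 5.8, 95.7]
wrist_force: [-1.0, 0.9, 4.2]
finger_force: 30.0
```

Contact. Release, rise, move aside and check.

```bash
echo '0 0 0 0 0 0;0 0 0 0 0 0;0 0 0 0 0 0;0 0 0 0 0 0;0 0 -0.2 0 0 0;0 0 -0.6 0 0 0;0 0 -0.8 0 0 0;0 0 -0.8 0 0 0;0 0 -0.8 0 0 0;0 0 -0.4 0 0 0;0 0 0 0 0 0' | python3 -m crank 1.0 | grep -E "pos|_force|wid"
echo '-0.1 0.4 0 0 0 0;-0.16 0.8 0 0 0 0;-0.16 0.8 0 0 0 0;-0.16 0.8 0 0 0 0;-0.16 0.8 0 0 0 0;-0.16 0.8 0 0 0 0;-0.16 0.8 0 0 0 0;-0.16 0.8 0 0 0 0;-0.1 0.4 0 0 0 0;0 0 0 0 0 0;0 0 0 0 0 0' | python3 -m crank | grep -E "pos|_force|wid|time"
python3 - <<'E'
from h import *
t=shot('top','t5');s=shot('scene','s5')
f=lambda c,a,k:cv2.resize(np.clip(255*(c['image'][a[1]:a[3],a[0]:a[2],::-1]/255.)**0.6*1.1,0,255).astype('uint8'),None,fx=k,fy=k,interpolation=cv2.INTER_CUBIC)
o=np.zeros((600,800,3),'uint8')
o[:390,:450]=f(t,(200,140,350,270),3); o[:336,460:700]=f(t,(85,200,165,312),3);o[340:600,460:780]=f(s,(185,140,345,270),2)
cv2.imwrite('pics/m5.png',o)
E
```

```text
position: [514.4, 5.5, 280.2]
wrist_force: [-0.4, -0.2, -0.2]
grip_width: 0.994
finger_force: 0.0
time_s: 63.6
position: [445.7, -313.8, 273.9]
wrist_force: [0.4, 0.2, -0.7]
grip_width: 0.999
finger_force: 0.0
```

View pics/m5.png

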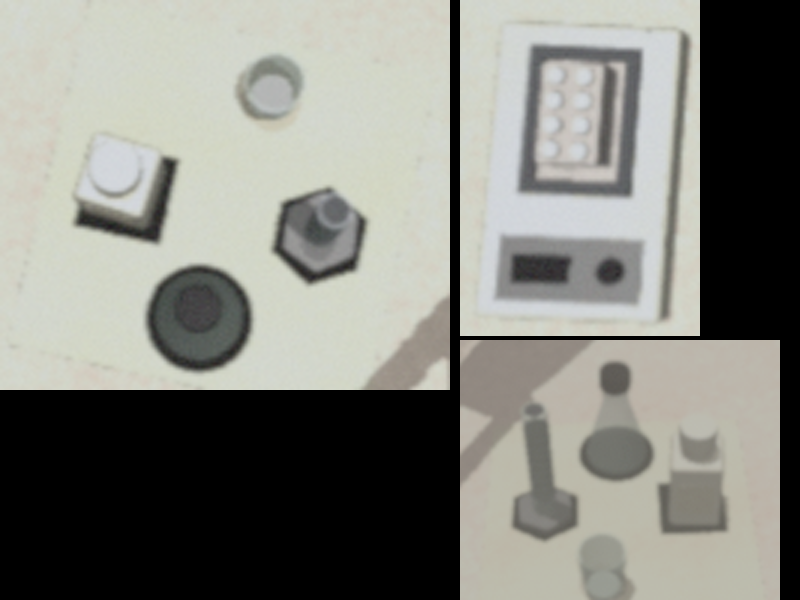

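All upright. Top: bottle cap (115,171), cylinder top (335,210), flask cap (198,308). Scene: (699,428), (535,410), (615,372). I'll triangulate against the pads.

Run:
```python
from h import *
t,s=load('t5'),load('s5')
T=lambda p:((p[0]+.5)/3-.5+200,(p[1]+.5)/3-.5+140)
S=lambda p:((p[0]-460+.5)/2-.5+185,(p[1]-340+.5)/2-.5+140)
for n,a,b,g in [('bottle',(115,171),(699,428),(606.3,59)),('meas',(335,210),(535,410),(571.8,-84.4)),('flask',(198,308),(615,372),(511.8,6))]:
    X=cross([ray(t,T(a)),ray(s,S(b))]); print(n,X.round(1),(X[:2]-g).round(1))
Z=lambda p:((p[0]-460+.5)/3-.5+85,(p[1]+.5)/3-.5+200)
print('block',np.mean([onplane(t,Z(p),80) for p in [(555,75),(583,77),(549,149),(578,151)]],0))
```

```text
bottle [605.9  61.8 114.1] [-0.4  2.8]
meas [573.8 -83.7 145.1] [2.  0.7]
flask [512.6   6.4 118.1] [0.8 0.4]
block [529.10832082 306.13519286  80.        ]
```

All within 3 mm, and the block is about 2 mm from the nest centre. Handing in.

```bash
python3 -c "
from cell import workorder
print(workorder.hand_in())"
```

```text
the job is handed in; nothing more can be done
None
```

I handed the job in after about 64 s of robot time (no verdict came back): the last images show the block seated in the nest about 2 mm off centre, the flask, bottle and cylinder upright within about 3 mm of their pad centres, and the beaker left alone.

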